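# Put the forming blocks back on their pads

## Robot

A 6-joint arm with a two-finger parallel gripper is mounted at the origin on the work surface. World frame = base frame: x ahead of the robot, y to its left, z up, the work surface at z = 0. Lengths are in mm, angles in rad, forces in N, time in s.
With the tool pointing down it reaches from about 275 to 750 mm from the base axis. Payload 10.2 kg.
Tool frame: the origin (TCP) lies at the centre of the arm's flange, where the gripper is bolted on; the fingertips stand 173 mm ahead of it and the grasp point (between the pads) lies 155 mm ahead of it; z points along the fingers, y is the line along which they close (so a half turn about z gives the same grasp; the last joint's range is limited). The gripper opens to 85 mm and grips with 20 to 120 N. Pads are 22 mm wide; open, the fingers measure 114 mm over their backs; the gripper's body (76 mm by 85 mm) begins 54 mm behind the grasp point. The pads swing forward as they close: fully open they stand 13 mm farther back than shut.
Start: joints at [-1.422, 0.313, 1.498, -0, 1.331, -0.223], TCP at [190.717, -489.142, 404.694] pointing down, gripper open.
Joint ranges: [-2.94, 2.94], [-0.97, 2.17], [0.19, 2.56], [-1.23, 4.37], [0.02, 3.11], [-2.88, 2.88]. Speed limits (rad/s): [2.39, 2.39, 3.01, 3.14, 3.14, 3.14].

## Interface

Orientations are given as a unit quaternion [w, x, y, z].
In Python, from rig import status, capture, camera_info, ticket gives the robot as it stands.
- The arm moves only by the shell command python3 -m crank 'ROWS' [FORCE]. ROWS is JSON, a list of rows, each a list of 7 numbers: the shift along the tool's x, y, z as a fraction of full scale, then the turn, a rotation vector about the tool's x, y, z as a fraction of full scale, then the closure, from 0 (fully open) to 1 (shut). A call has 1 to 12 rows; each row is the pose to reach, as a shift and turn from the pose commanded when the call began, along the tool's axes at that moment; what a row does not reach only later rows make up. Full scale, the value 1, is 0.1 m for a shift and 45 degrees for a turn. A row lasts 1/10 s, in which the tool goes at most 50 mm and 8.59 degrees, less where a joint would pass 70% of its speed; a pose out of reach is approached as far as the arm can. A call with a number of a shift or a turn outside -1 to 1 is refused whole. A call with a gripper value outside its range is refused whole. The fingers move at their own pace and stop on an object; FORCE is the grip in N (left out, the last holds). Time passes only in rows, so rows that repeat a pose let the fingers close. It gives the time, the measured TCP pose, the force, the opening and the grip force at its end, in the units of the state.
- status.sense(): the state, without advancing time (a new reading comes with each control period).
- capture(name): name is "scene" or "top" or "wrist"; returns (picture, depth): 480x640x3 uint8, red, green, blue; 480x640 float32, mm along the optical axis (not along the pixel's ray), 0 where there is no reading.
- camera_info(name): a dict with "K" (3x3 intrinsics, pixels), "camera_from_world" (4x4, takes a point from world to camera coordinates). Camera axes: x right, y up, looking along -z (the intrinsics and any distortion apply to the point x, -y, -z); pixel columns grow to the right and rows downward; lengths in mm; the calibration is good to about 2 mm. A picture is of the moment at which its call begins: read the wrist's pose just before it. camera_info takes no time and is no camera call; for the wrist camera it gives the pose at the moment of the call.
- ticket.finish_job(): hands the job in; it is judged then, once.
The state is a dict: "time_s": time; "joints": joint angles; "dq": joint speeds; "tau": joint torques, N m; "eef_pos": TCP position; "ee_rot": TCP orientation; "force": force on the tool from outside, world axes, zero at the start; "wrist_torque": the same for the moment, N m; "grip_width": opening from 0.0 (shut) to 1.0 (fully open); "grip_force": force on a finger pad.
Only numpy, scipy, OpenCV 4.12 (cv2) and the standard library are available. Lean on these libraries where they do the work, as an engineer would, in place of code of your own. Each camera call takes 0.05 s, during which the arm holds its last target. There are 200 camera calls.

## Task

Put the four metal forming tools on the jeweller's bench back on their wooden pads: each stands upright, as it does now, in the middle of the pad whose dark leather inlay has the shape and size of its base, turned so that its base lies within the inlay. Set them down rather than dropping them, do not knock them about, and leave the glass jar standing where it is.

Things in the scene. Friction and masses are not known exactly. Their poses are not given: they have to be found in the camera images.
- doming_block: brass doming block: a 44 mm cube with dark round dimples on its top and a large one on its +x and -x sides, about 0.7 kg; faces along its x and y. Origin: centre of the underside, z up.
- swage_bar: steel swage block: a bar 76 mm long (along its x), 34 mm wide (y) and 30 mm high (z), with four square-cut grooves 6 mm deep across its top; about 0.55 kg. Origin: centre of the underside, z up.
- bench_disc: flat round steel bench block: plain disc 60 mm in diameter, 30 mm high, about 0.6 kg. Origin: centre of the underside, z up.
- stake: steel mushroom stake, 76.5 mm high, about 0.35 kg, round: foot 40 mm in diameter and 18 mm high, straight stem 24 mm in diameter from 19 to 58 mm above the underside, domed head 32 mm in diameter above. Origin: centre of the underside, z up.
- pad_square: fixed brown wooden pad, 92 x 92 x 8 mm, edges along its x and y, with a dark leather inlay flush in the middle of its flat top, shaped as a 54 mm square with its sides along the pad's x and y. Origin: centre of the underside (on the bench); the top is 8 mm above it.
- pad_bar: fixed brown wooden pad, 92 x 92 x 8 mm, edges along its x and y, with a dark leather inlay flush in the middle of its flat top, shaped as an 86 x 44 mm rectangle, long side along the pad's x. Origin: centre of the underside (on the bench); the top is 8 mm above it.
- pad_large_round: fixed brown wooden pad, 92 x 92 x 8 mm, edges along its x and y, with a dark leather inlay flush in the middle of its flat top, shaped as a circle 70 mm in diameter. Origin: centre of the underside (on the bench); the top is 8 mm above it.
- pad_small_round: fixed brown wooden pad, 92 x 92 x 8 mm, edges along its x and y, with a dark leather inlay flush in the middle of its flat top, shaped as a circle 50 mm in diameter. Origin: centre of the underside (on the bench); the top is 8 mm above it.
- jar: loose amber glass jar with a black cap, 42 mm in diameter, 62 mm high, 0.11 kg, standing among the tools; to be left alone. Origin: centre of the underside, z up.
Mind the look-alikes: they are no part of the job. Leave any purple or turquoise look-alike of the swage_bar alone.

How it is judged:
By the outcome, as a careful person would: the job done as asked, in the order asked, and still so for the second after the job is handed in, with the robot touching nothing.
It also fails if it takes over 99 s, if anything falls off the work surface, if the arm or the gripper's body presses on something with over 40 N, if the wrist force passes 120 N, or if a joint passes its speed limit or range.

## Working session

There is one attempt and no reset: what is moved stays moved. The work goes in short steps, Python scripts to look and compute and a shell command to move; the robot and the scene stay as the last step left them, time stands still between calls to the robot, and variables do not carry over. Pictures are saved under pics/ and viewed, at most 14 in all, crops included, and the job is handed in when it is done.

```bash
ls; mkdir -p pics
python3 - <<'E'
from rig import status,capture,camera_info
import cv2,numpy as np
print(status.sense())
for n in("scene","top"):
    im,d=capture(n); np.savez(f"pics/{n}0.npz",im=im,d=d)
    cv2.imwrite(f"pics/{n}0.png",im[:,:,::-1]); i=camera_info(n); print({k:np.round(v,4).tolist() if not isinstance(v,str) else v for k,v in i.items()})
E
```

```text
pics
{'time_s': 0.0, 'joints': array([-1.42238981e+00,  3.13461412e-01,  1.49843410e+00,  2.90228047e-05,
        1.33098115e+00, -2.23405373e-01]), 'dq': array([-0.00081632, -0.00104162,  0.00114961,  0.00160063, -0.00124467,
       -0.00069796]), 'tau': array([ 5.86667793e-04, -4.12265754e+01, -2.59737736e+01, -1.51826798e-04,
        4.21664648e-03, -6.44958732e-06]), 'eef_pos': array([ 190.71786811, -489.09798275,  404.13021203]), 'ee_rot': array([-6.41023781e-04,  9.82769638e-01,  1.84833510e-01,  3.81531120e-05]), 'force': array([-0.67108565, -0.48850239, -0.60641054]), 'wrist_torque': array([ 0.02792674,  0.01332198, -0.0172302 ]), 'grip_force': 0.0, 'grip_width': 0.9964472547703993}
{'K': [[620.72, 0.0, 327.3508], [0.0, 620.72, 244.7132], [0.0, 0.0, 1.0]], 'camera_from_world': [[-0.2219, 0.975, -0.009, 106.9615], [-0.8202, -0.1817, 0.5424, 402.7295], [0.5272, 0.1278, 0.8401, -1595.7641], [0.0, 0.0, 0.0, 1.0]]}
{'K': [[578.7396, 0.0, 320.8279], [0.0, 578.7396, 227.4676], [0.0, 0.0, 1.0]], 'camera_from_world': [[-0.0255, -0.9996, 0.008, 12.9255], [0.9927, -0.0243, 0.1179, -502.1289], [-0.1176, 0.011, 0.993, -1317.1987], [0.0, 0.0, 0.0, 1.0]]}
```

View pics/top0.png

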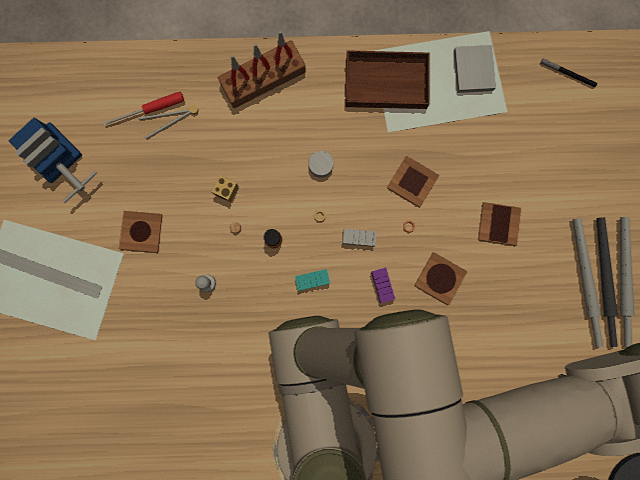

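View pics/scene0.png

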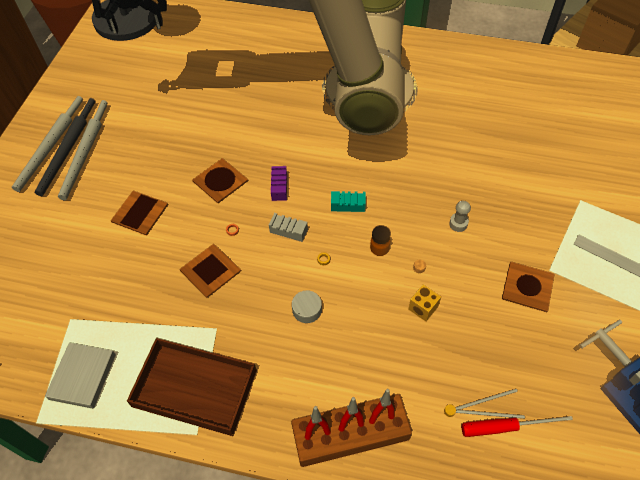

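The top view shows the doming block at (224,188), swage bar (359,238), disc (320,164), stake (205,284) and jar (272,239). The pads are square (413,181), bar (500,224), large round (441,278) and small round (141,232). The purple and turquoise bars, at (383,286) and (312,281), are the look-alikes.

```bash
cat > h.py <<'E'
import numpy as np,cv2
from rig import status,capture,camera_info
def rays(info,px,z):
    M=np.array(info["camera_from_world"]);K=np.array(info["K"]);R=M[:3,:3];c=-R.T@M[:3,3]
    px=np.atleast_2d(px).astype(float)
    v=np.c_[(px[:,0]-K[0,2])/K[0,0],-(px[:,1]-K[1,2])/K[1,1],-np.ones(len(px))]@R
    return c+v*((z-c[2])/v[:,2])[:,None]
def heights(info,d):
    M=np.array(info["camera_from_world"]);K=np.array(info["K"]);R=M[:3,:3]
    v,u=np.mgrid[:480,:640]
    P=np.stack([(u-K[0,2])/K[0,0]*d,-(v-K[1,2])/K[1,1]*d,-d],-1)
    return (P-M[:3,3])@R
def rect(info,cnt,z):
    w=rays(info,cnt.reshape(-1,2),z)[:,:2].astype(np.float32)
    (c,s,a)=cv2.minAreaRect(w); 
    if s[0]<s[1]: s=s[::-1];a=a+90
    h=cv2.moments(w.reshape(-1,1,2)); 
    return np.round([h['m10']/h['m00'],h['m01']/h['m00'],*c,*s,(a+90)%180-90],1)
def comps(mask,amin=60):
    cs,_=cv2.findContours(mask.astype(np.uint8),cv2.RETR_EXTERNAL,cv2.CHAIN_APPROX_NONE)
    return [c for c in cs if cv2.contourArea(c)>amin]
E
python3 - <<'E'
from h import *
for n in("top","scene"):
    z=np.load(f"pics/{n}0.npz");im,d=z["im"],z["d"];i=camera_info(n);P=heights(i,d)
    H=P[:,:,2];g=im.max(2)
    roi=(np.abs(P[:,:,1])<480)&(P[:,:,0]>250)&(P[:,:,0]<700)
    print(n,"table z",np.median(H[roi]),H[roi].std())
    print(" dark"); 
    for c in comps((g<75)&roi): 
        m=np.zeros((480,640),np.uint8);cv2.drawContours(m,[c],-1,1,-1);print(c.reshape(-1,2).mean(0).round(),rect(i,c,8),"z",np.median(H[m>0]).round(1), im[m>0].mean(0).round())
    print(" high")
    for c in comps((H>17)&roi):
        m=np.zeros((480,640),np.uint8);cv2.drawContours(m,[c],-1,1,-1);hz=np.percentile(H[m>0],80)
        t=comps((m>0)&(H>hz-4),20)
        for q in t: print(q.reshape(-1,2).mean(0).round(),"z80 %.1f"%hz,rect(i,q,hz),"med xy",np.median(P[(m>0)&(H>hz-4)],0).round(1))
E
```

```text
top table z 1.1345458498918224 237.44497787544833
 dark
[633. 348.] [ 205.5 -716.3  207.2 -711.6   38.3   20.5   88.5] z 491.7 [37. 35. 23.]
[304. 323.] [285.2  48.9 285.6  48.2 140.8  20.  -82.1] z 239.3 [55. 52. 35.]
[379. 331.] [ 264.  -142.8  246.4 -163.   243.2  110.8  -75.4] z 641.4 [56. 53. 37.]
[441. 278.] [ 378.6 -278.1  377.7 -278.5   68.1   65.8   -2.7] z 8.6 [52. 29. 23.]
[272. 238.] [481.7 114.7 481.5 114.7  45.1  40.1  -1. ] z 60.9 [37. 30. 27.]
[140. 231.] [507.2 426.8 507.  426.5  47.7  45.9  44.4] z 9.4 [47. 23. 18.]
[497. 227.] [ 502.7 -424.3  504.2 -413.2   90.8   65.6  -10.2] z 8.4 [51. 28. 21.]
[413. 181.] [ 611.7 -222.8  611.4 -222.9   53.6   52.6  -33.1] z 8.9 [58. 34. 27.]
 high
[637. 350.] z80 499.8 [ 253.  -456.1  254.3 -455.1   10.9    8.7   88.5] med xy [ 253.  -455.3  501.1]
[410. 349.] z80 675.3 [279.3 -95.2 278.7 -93.5  63.8  63.  -83.9] med xy [279.7 -94.5 676.8]
[202. 282.] z80 73.9 [381.6 269.1 381.6 270.1  26.1  25.5  62.3] med xy [381.6 268.5  73.8]
[297. 282.] z80 31.1 [375.6  58.5 376.1  59.8  35.    7.8  12.9] med xy [383.8  14.7  30.3]
[305. 28
[... 2368 characters left out ...]
9  10.9] med xy [380.3  17.5  31.7]
[356. 197.] z80 32.3 [376.   41.  376.2  43.1  35.8   8.8  11.4] med xy [380.3  17.5  31.7]
[349. 198.] z80 32.3 [379.9  26.  380.1  28.2  36.5  15.1   1.8] med xy [380.3  17.5  31.7]
[343. 197.] z80 32.3 [382.   12.8 382.6  13.9  35.9  10.2   6.8] med xy [380.3  17.5  31.7]
[335. 198.] z80 32.3 [385.9  -4.  387.6  -2.8  38.6  19.8  12.6] med xy [380.3  17.5  31.7]
[278. 182.] z80 32.7 [ 372.3 -138.   373.2 -137.5   65.7   31.7   15.6] med xy [ 367.9 -139.4   31.7]
[278. 167.] z80 32.7 [ 330.4 -150.9  332.6 -147.8   34.5   11.8  -77.6] med xy [ 367.9 -139.4   31.7]
[338.  14.] z80 395.6 [243.2 -30.7 248.5 -33.1 101.8  91.5 -77.9] med xy [284.2 -19.7 423.8]
```

```bash
cat >> h.py <<'E'
from scipy.spatial.transform import Rotation as Ro
def plan(*wps,rot=None,pos=None):
    """wps: (x,y,z,yawdeg) of TCP; prints per-call tool-frame shift/turn (units) """
    s=status.sense();p=s["eef_pos"] if pos is None else np.array(pos);w=s["ee_rot"];R=Ro.from_quat([*w[1:],w[0]])
    yaw0=np.degrees(np.arctan2(*R.as_matrix()[[1,0],0]));print("at",p.round(1),"yaw %.1f"%yaw0,"t %.1f"%s["time_s"])
    for (x,y,z,a) in wps:
        t=np.array([x,y,z],float)
        T=Ro.from_matrix(np.array([[np.cos(r:=np.radians(a)),np.sin(r),0],[np.sin(r),-np.cos(r),0],[0,0,-1]]).astype(float))
        d=R.inv().apply(t-p)/100;v=(R.inv()*T).as_rotvec(degrees=True)/45
        n=max(1,int(np.ceil(max(np.abs(d).max(),np.abs(v).max())-.005)))
        for k in range(1,n+1):
            Rk=R*Ro.from_rotvec(v*45*k/n,degrees=True);Rp=R*Ro.from_rotvec(v*45*(k-1)/n,degrees=True)
            print(" ",np.r_[Rp.inv().apply(R.apply(d/n)),v/n].round(3).tolist(),"mm %.0f"%(100*np.linalg.norm(d)/n),"deg %.0f"%(45*np.linalg.norm(v)/n))
        p,R=t,T
E
python3 - <<'E'
from h import *
i=camera_info("wrist");M=i["camera_from_world"];print(i["K"][0],i["K"][1],"cam pos",-M[:3,:3].T@M[:3,3],"look",-M[2,:3],"right",M[0,:3])
plan((420,-310,404,90),(478,-82,404,98))
E
```

```text
[371.4487332    0.         321.40615355] [  0.         371.4487332  240.72590405] cam pos [ 252.65920852 -464.50145986  374.65050296] look [-0.24327684 -0.09326405 -0.96546269] right [ 0.36299606 -0.93178954 -0.00145637]
at [ 190.7 -489.1  404.2] yaw 21.3 t 0.1
  [0.929, -0.279, 0.001, -0.0, -0.0, -0.509] mm 97 deg 23
  [0.964, 0.105, 0.001, -0.0, -0.0, -0.509] mm 97 deg 23
  [0.847, 0.472, 0.001, -0.0, -0.0, -0.509] mm 97 deg 23
  [0.76, 0.193, 0.0, 0.0, 0.0, -0.059] mm 78 deg 3
  [0.75, 0.228, 0.0, 0.0, 0.0, -0.059] mm 78 deg 3
  [0.739, 0.263, 0.0, 0.0, 0.0, -0.059] mm 78 deg 3
```

```bash
python3 -m crank '[[0.46,-0.14,0,0,0,-0.19,0],[0.929,-0.279,0,0,0,-0.38,0],[0.929,-0.279,0,0,0,-0.51,0]]'
python3 -m crank '[[0.48,0.05,0,0,0,-0.19,0],[0.964,0.105,0,0,0,-0.38,0],[0.964,0.105,0,0,0,-0.51,0]]'
python3 -m crank '[[0.42,0.24,0,0,0,-0.19,0],[0.847,0.472,0,0,0,-0.38,0],[0.847,0.472,0,0,0,-0.51,0],[0.847,0.472,0,0,0,-0.51,0],[0.847,0.472,0,0,0,-0.51,0]]'
cat >> h.py <<'E'
def look(name,thr=75,amin=150):
    i=camera_info("wrist");im,d=capture("wrist");np.savez(f"pics/{name}.npz",im=im,d=d,K=i["K"],M=i["camera_from_world"])
    cv2.imwrite(f"pics/{name}.png",im[:,:,::-1]);return i,im,d,heights(i,d)
E
python3 - <<'E'
from h import *
s=status.sense();print(s["eef_pos"],s["dq"].round(3),s["joints"].round(2))
i,im,d,P=look("w1");H=P[:,:,2];print("table",np.median(H[H<20]))
for c in comps((im.max(2)<75)&(H<14),400): print(c.reshape(-1,2).mean(0).round(),rect(i,c,8))
E
```

```text
time_s: 0.4
eef_pos: [270.2, -426.5, 404.6]
ee_rot: [-0.0, 0.924, 0.381, 0.001]
force: [0.3, -1.4, 0.4]
grip_width: 0.999
grip_force: 0.0
time_s: 0.7
eef_pos: [346.6, -366.6, 404.6]
ee_rot: [-0.0, 0.83, 0.558, 0.001]
force: [-0.4, -0.3, 0.7]
grip_width: 1.002
grip_force: 0.0
time_s: 1.2
eef_pos: [419.5, -310.2, 404.5]
ee_rot: [-0.0, 0.707, 0.707, -0.0]
force: [-0.2, -0.0, -0.2]
grip_width: 1.002
grip_force: 0.0
[ 419.54214557 -310.15798076  404.46031201] [-0.016 -0.002  0.     0.001 -0.    -0.001] [-0.86  0.31  1.51 -0.    1.33 -0.86]
table 1.293508526310146
[397. 315.] [ 501.2 -425.3  502.8 -425.    83.5   44.1   -9.9]
[278. 176.] [ 377.1 -278.1  377.3 -278.    68.9   68.1  -26.2]
[521. 118.] [ 615.8 -219.9  611.7 -222.3   53.7   53.   -33.8]
```

View pics/w1.png

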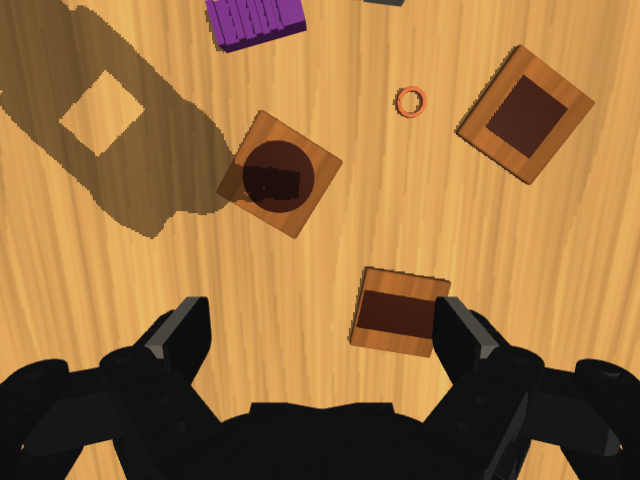

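The wrist picture shows the bar pad at (397,315), the large round pad (278,176) and the square pad (521,118), all near their expected positions. Next is the swage bar.

Run:
```python
from h import *
plan((475,-125,330,98))
```

```text
at [ 419.3 -310.4  404.5] yaw 89.9 t 1.2
  [0.927, 0.277, 0.373, -0.0, -0.0, -0.09] mm 104 deg 4
  [0.905, 0.342, 0.373, -0.0, -0.0, -0.09] mm 104 deg 4
```

```bash
python3 -m crank '[[0.4,0.12,0.15,0,0,-0.09,0],[0.8,0.24,0.3,0,0,-0.09,0],[0.927,0.277,0.373,0,0,-0.09,0]]' >/dev/null
python3 -m crank '[[0.4,0.15,0.15,0,0,-0.09,0],[0.75,0.28,0.3,0,0,-0.09,0],[0.905,0.342,0.373,0,0,-0.09,0],[0.905,0.342,0.373,0,0,-0.09,0],[0.905,0.342,0.373,0,0,-0.09,0]]' >/dev/null
python3 - <<'E'
from h import *
i,im,d,P=look("w2");H=P[:,:,2];print("table",np.median(H[H<15]))
m=((H>18)&(H<36)&(P[:,:,0]>420)&(P[:,:,1]<-20)).astype(np.uint8)
m=cv2.morphologyEx(m,cv2.MORPH_OPEN,np.ones((3,3)))
for c in comps(m,400): print(c.reshape(-1,2).mean(0).round(),rect(i,c,30),rect(i,c,24))
Q=P[(H>27)&(H<36)&(P[:,:,0]>420)&(P[:,:,1]<-20)&(P[:,:,1]>-140)];print(len(Q),cv2.minAreaRect(Q[:,:2].astype(np.float32)),np.median(Q[:,2]))
E
```

```text
table 1.2305099392978371
[333. 182.] [478.  -88.1 478.2 -88.4  76.3  34.   83.5] [478.2 -88.8 478.4 -89.   78.   34.8  83.5]
[593. 129.] [ 6.516e+02 -2.580e+01  6.523e+02 -2.680e+01  5.340e+01  1.400e+01
  2.000e-01] [ 6.557e+02 -2.500e+01  6.564e+02 -2.610e+01  5.460e+01  1.430e+01
  2.000e-01]
4022 ((568.7730712890625, -72.39654541015625), (236.83773803710938, 81.44100952148438), 9.977142333984375) 31.106744852444958
```

View pics/w2.png

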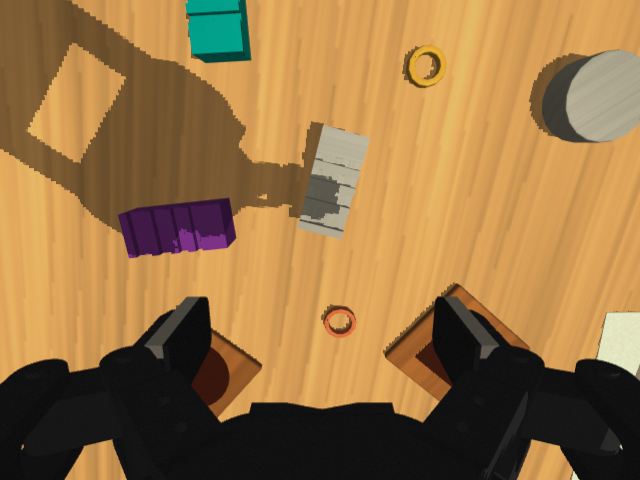

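The bar is at (333,182), measured 76.3 x 34 mm as it should be. Its centre is (478.1, -88.2) with yaw 83.5°.

Run:
```python
from h import *
plan((478.1,-88.2,240,83.5),(478.1,-88.2,175,83.5))
```

```text
at [ 474.7 -125.6  330.6] yaw 98.1 t 2.1
  [0.366, 0.086, 0.906, 0.001, 0.001, 0.325] mm 98 deg 15
  [0.0, 0.0, 0.65, 0.0, 0.0, 0.0] mm 65 deg 0
```

```bash
python3 -m crank '[[0.18,0.04,0.4,0,0,0.17,0],[0.366,0.086,0.75,0,0,0.325,0],[0.366,0.086,0.906,0,0,0.325,0],[0.366,0.086,0.906,0,0,0.325,0]]' >/dev/null
python3 -m crank '[[0,0,0.25,0,0,0,0],[0,0,0.45,0,0,0,0],[0,0,0.6,0,0,0,0],[0,0,0.65,0,0,0,0],[0,0,0.65,0,0,0,0.2],[0,0,0.65,0,0,0,0.4],[0,0,0.65,0,0,0,0.6],[0,0,0.65,0,0,0,0.8],[0,0,0.65,0,0,0,0.8],[0,0,0.65,0,0,0,0.8]]' 80
python3 -c "
from h import *
plan((478.1,-88.2,175,83.5))"
```

```text
time_s: 3.5
eef_pos: [478.3, -87.0, 175.5]
ee_rot: [0.001, 0.745, 0.667, 0.0]
force: [-1.3, 0.3, 6.7]
grip_width: 0.383
grip_force: 80.9
at [478.3 -87.  175.5] yaw 83.6 t 3.5
  [-0.012, -0.001, 0.005, 0.002, 0.001, 0.003] mm 1 deg 0
```

```bash
python3 -c "
from h import *
plan((478.1,-88.2,270,83.5),(545,-400,290,169.8))"
```

```text
at [478.3 -87.  175.5] yaw 83.6 t 3.5
  [-0.013, 0.001, -0.945, 0.002, 0.001, 0.003] mm 94 deg 0
  [-0.756, 0.254, -0.05, 0.0, 0.0, -0.479] mm 80 deg 22
  [-0.796, -0.041, -0.05, 0.0, 0.0, -0.479] mm 80 deg 22
  [-0.725, -0.331, -0.05, 0.0, 0.0, -0.479] mm 80 deg 22
  [-0.553, -0.575, -0.05, 0.0, 0.0, -0.479] mm 80 deg 22
```

```bash
python3 -m crank '[[0,0,-0.05,0,0,0,0.8],[0,0,-0.2,0,0,0,0.8],[0,0,-0.45,0,0,0,0.8],[0,0,-0.7,0,0,0,0.8],[0,0,-0.88,0,0,0,0.8],[0,0,-0.945,0,0,0,0.8]]' 
python3 -m crank '[[-0.1,0.03,0,0,0,-0.05,0.8],[-0.3,0.1,0,0,0,-0.17,0.8],[-0.53,0.18,0,0,0,-0.32,0.8],[-0.756,0.254,-0.05,0,0,-0.479,0.8]]' >/dev/null
python3 -m crank '[[-0.25,-0.01,0,0,0,-0.15,0.8],[-0.53,-0.03,0,0,0,-0.32,0.8],[-0.796,-0.041,-0.05,0,0,-0.479,0.8]]' >/dev/null
python3 -m crank '[[-0.24,-0.11,0,0,0,-0.15,0.8],[-0.48,-0.22,0,0,0,-0.32,0.8],[-0.725,-0.331,-0.05,0,0,-0.479,0.8]]' >/dev/null
python3 -m crank '[[-0.18,-0.2,0,0,0,-0.16,0.8],[-0.38,-0.4,0,0,0,-0.32,0.8],[-0.5,-0.53,0,0,0,-0.43,0.8],[-0.553,-0.575,-0.05,0,0,-0.479,0.8],[-0.553,-0.575,-0.05,0,0,-0.479,0.8],[-0.553,-0.575,-0.05,0,0,-0.479,0.8]]'
python3 - <<'E'
from h import *
i,im,d,P=look("w3");H=P[:,:,2];print("table",np.median(H[H<15]))
for c in comps((im.max(2)<75)&(H<14)&(d>150),400): print(c.reshape(-1,2).mean(0).round(),rect(i,c,8))
E
```

```text
time_s: 4.1
eef_pos: [478.1, -86.8, 270.5]
ee_rot: [0.001, 0.745, 0.667, 0.0]
force: [0.1, -0.3, -4.8]
grip_width: 0.383
grip_force: 80.6
time_s: 5.7
eef_pos: [545.3, -398.2, 287.9]
ee_rot: [-0.001, 0.089, 0.996, 0.001]
force: [0.6, 0.9, -4.6]
grip_width: 0.377
grip_force: 80.4
table 1.3485854984026096
[577. 283.] [ 612.2 -221.9  612.  -221.9   54.2   53.6   57.1]
[277. 162.] [ 482.5 -418.6  493.3 -422.8   64.9   44.4  -10. ]
```

View pics/w3.png

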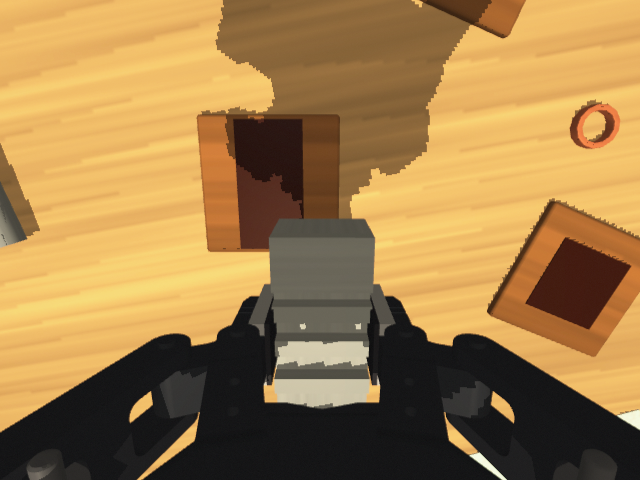

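The held bar hides only one corner of the bar pad. The inlay corners at (234,119), (303,119) and (239,249) are in view.

Run:
```python
from h import *
z=np.load("pics/w3.npz");i={"K":z["K"],"camera_from_world":z["M"]}
q=rays(i,[[233.5,118.5],[303,119],[239,249.5],[197,114],[339.5,115],[208,251]],8)[:,:2];print(q.round(1))
for a,b,c in((0,1,2),(3,4,5)): print("centre",(q[b]+q[c])/2,np.linalg.norm(q[a]-q[b]),np.linalg.norm(q[a]-q[c]),np.degrees(np.arctan2(*(q[c]-q[a])[::-1])))
g=z["d"];
```

```text
[[ 457.3 -438.4]
 [ 465.5 -394.6]
 [ 543.2 -455.4]
 [ 450.5 -460.7]
 [ 467.3 -371.2]
 [ 540.4 -477.1]]
centre [ 504.34981801 -425.01141411] 44.55920110730919 87.51683334652367 -11.204774932361609
centre [ 503.82355008 -424.13022037] 91.10675079756446 91.32868200027539 -10.338351874364774
```

```bash
python3 -c "
from h import *
plan((502.6,-424.6,225,169.7),(502.6,-424.6,184.5,169.7))"
```

```text
at [ 545.4 -398.   288.1] yaw 169.8 t 5.8
  [0.373, -0.339, 0.631, 0.002, -0.002, 0.003] mm 81 deg 0
  [0.0, 0.0, 0.405, 0.0, 0.0, 0.0] mm 40 deg 0
```

```bash
python3 -m crank '[[0.05,-0.05,0.08,0,0,0,0.8],[0.15,-0.14,0.25,0,0,0,0.8],[0.28,-0.26,0.45,0,0,0,0.8],[0.35,-0.32,0.58,0,0,0,0.8],[0.373,-0.339,0.631,0,0,0,0.8],[0.373,-0.339,0.631,0,0,0,0.8]]' 
python3 -m crank '[[0,0,0.06,0,0,0,0.8],[0,0,0.17,0,0,0,0.8],[0,0,0.28,0,0,0,0.8],[0,0,0.36,0,0,0,0.8],[0,0,0.39,0,0,0,0.8],[0,0,0.4,0,0,0,0.8],[0,0,0.4,0,0,0,0.8]]'
```

```text
time_s: 6.35
eef_pos: [502.6, -425.4, 225.4]
ee_rot: [-0.0, 0.089, 0.996, 0.0]
force: [-0.1, 0.9, -4.5]
grip_width: 0.385
grip_force: 80.4
time_s: 7.05
eef_pos: [502.8, -425.4, 186.0]
ee_rot: [0.0, 0.088, 0.996, -0.0]
force: [-0.2, -0.1, -5.2]
grip_width: 0.384
grip_force: 80.4
```

```bash
python3 -m crank '[[0,0,0.01,0,0,0,0.8],[0,0,0.015,0,0,0,0.8],[0,0,0.02,0,0,0,0.8],[0,0,0.02,0,0,0,0.8]]'
```

```text
time_s: 7.45
eef_pos: [502.7, -425.4, 183.9]
ee_rot: [0.0, 0.088, 0.996, -0.0]
force: [0.3, 0.7, -4.9]
grip_width: 0.385
grip_force: 80.4
```

```bash
python3 -m crank '[[0,0,0.005,0,0,0,0.8],[0,0,0.01,0,0,0,0.8],[0,0,0.01,0,0,0,0.8]]'; python3 -m crank '[[0,0,0.005,0,0,0,0.8],[0,0,0.005,0,0,0,0.8]]'
```

```text
time_s: 7.75
eef_pos: [502.8, -425.4, 183.6]
ee_rot: [0.0, 0.088, 0.996, -0.0]
force: [-2.8, 2.3, 3.6]
grip_width: 0.381
grip_force: 81.4
time_s: 7.95
eef_pos: [502.8, -425.4, 183.6]
ee_rot: [0.0, 0.088, 0.996, -0.0]
force: [-4.2, 4.4, 8.1]
grip_width: 0.382
grip_force: 82.1
```

```bash
python3 -m crank '[[0,0,-0.005,0,0,0,0.6],[0,0,-0.005,0,0,0,0.3],[0,0,-0.005,0,0,0,0],[0,0,-0.005,0,0,0,0],[0,0,-0.005,0,0,0,0],[0,0,-0.1,0,0,0,0],[0,0,-0.3,0,0,0,0],[0,0,-0.6,0,0,0,0],[0,0,-1,0,0,0,0],[0,0,-1,0,0,0,0]]'
python3 - <<'E'
from h import *
i,im,d,P=look("w4");H=P[:,:,2]
for c in comps((im.max(2)<75)&(H<14)&(d>130)&(P[:,:,0]<560),300): print(c.reshape(-1,2).mean(0).round(),rect(i,c,8))
m=(H>27)&(H<45)&(np.hypot(P[:,:,0]-503,P[:,:,1]+425)<55)
for c in comps(m,300): print(c.reshape(-1,2).mean(0).round(),rect(i,c,38))
plan((502,-425,384,100),(655,-60,330,90))
E
```

```text
time_s: 8.95
eef_pos: [503.3, -425.9, 289.2]
ee_rot: [0.004, 0.088, 0.996, -0.004]
force: [-0.4, -1.4, 0.4]
grip_width: 1.004
grip_force: 0.0
[325. 222.] [ 479.2 -416.6  503.  -424.1   85.6   43.4  -10.2]
[505.  38.] [ 394.7 -292.3  397.1 -295.4   87.6   54.    66. ]
[325. 245.] [ 504.7 -425.   504.8 -425.    77.    34.2  -10.1]
at [ 503.  -425.6  286. ] yaw 169.9 t 9.0
  [0.003, 0.0, -0.49, -0.0, 0.004, 0.776] mm 49 deg 35
  [0.004, -0.002, -0.49, -0.0, 0.004, 0.776] mm 49 deg 35
  [0.832, 0.535, 0.135, 0.0, 0.0, 0.056] mm 100 deg 3
  [0.855, 0.498, 0.135, 0.0, 0.0, 0.056] mm 100 deg 3
  [0.876, 0.461, 0.135, 0.0, 0.0, 0.056] mm 100 deg 3
  [0.895, 0.422, 0.135, 0.0, 0.0, 0.056] mm 100 deg 3
```

View pics/w4.png

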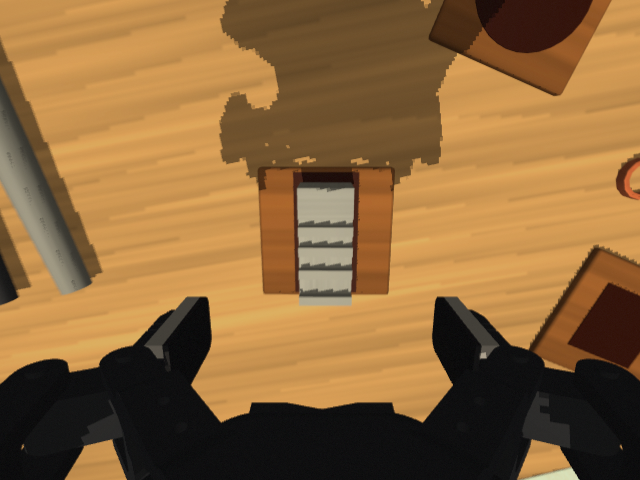

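Swage bar is placed: it lies within the inlay at (325,245), with margin on both sides. The disc is next.

```bash
python3 -c "
from h import *
plan((655,-45,300,90))"
```

```text
at [ 503.  -425.6  286. ] yaw 169.9 t 9.0
  [-0.165, 0.803, -0.03, -0.0, 0.002, 0.355] mm 82 deg 16
  [0.062, 0.817, -0.03, -0.0, 0.002, 0.355] mm 82 deg 16
  [0.284, 0.769, -0.03, -0.0, 0.002, 0.355] mm 82 deg 16
  [0.485, 0.661, -0.03, -0.0, 0.002, 0.355] mm 82 deg 16
  [0.648, 0.502, -0.029, -0.0, 0.002, 0.355] mm 82 deg 16
```

```bash
python3 -m crank '[[-0.05,0.3,0,0,0,0.18,0],[-0.165,0.803,-0.03,0,0,0.355,0],[-0.165,0.803,-0.03,0,0,0.355,0]]' >/dev/null
python3 -m crank '[[0.03,0.4,0,0,0,0.18,0],[0.062,0.817,-0.03,0,0,0.355,0]]' >/dev/null
python3 -m crank '[[0.14,0.4,0,0,0,0.18,0],[0.284,0.769,-0.03,0,0,0.355,0]]' >/dev/null
python3 -m crank '[[0.24,0.33,0,0,0,0.18,0],[0.485,0.661,-0.03,0,0,0.355,0]]' >/dev/null
python3 -m crank '[[0.32,0.25,0,0,0,0.18,0],[0.55,0.45,0,0,0,0.355,0],[0.648,0.502,-0.029,0,0,0.355,0],[0.648,0.502,-0.029,0,0,0.355,0],[0.648,0.502,-0.029,0,0,0.355,0]]'
python3 - <<'E'
from h import *
i,im,d,P=look("w5");H=P[:,:,2];print("table",np.median(H[H<15]))
m=(H>28)&(H<36)&(np.hypot(P[:,:,0]-655,P[:,:,1]+2)<50)
for c in comps(m,300): print(c.reshape(-1,2).mean(0).round(),r:=rect(i,c,30),cv2.minEnclosingCircle(rays(i,c.reshape(-1,2),30)[:,:2].astype(np.float32)))
plan((r[2],r[3],230,90),(r[2],r[3],173.5,90))
E
```

```text
time_s: 10.4
eef_pos: [654.7, -46.0, 297.1]
ee_rot: [-0.0, 0.707, 0.708, -0.0]
force: [0.0, 0.0, -0.1]
grip_width: 1.001
grip_force: 0.0
table 1.2598033579916559
[323. 177.] [656.2  -2.9 656.2  -3.   59.   58.8  32.5] ((656.1373901367188, -2.9060070514678955), 29.80963897705078)
at [654.6 -46.3 297.1] yaw 90.0 t 10.4
  [0.433, 0.016, 0.671, -0.001, 0.0, -0.0] mm 80 deg 0
  [0.0, 0.0, 0.565, 0.0, 0.0, 0.0] mm 56 deg 0
```

View pics/w5.png

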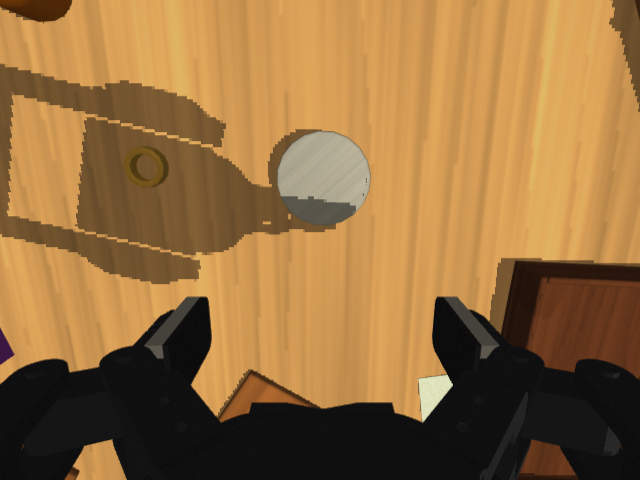

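The disc is at (323,177), measured 59 mm across, with its centre at (656.2, -3). Nothing stands in the way of the fingers.

```bash
python3 -m crank '[[0.2,0.01,0.3,0,0,0,0],[0.433,0.016,0.55,0,0,0,0],[0.433,0.016,0.671,0,0,0,0],[0.433,0.016,0.671,0,0,0,0]]' >/dev/null
python3 -m crank '[[0,0,0.2,0,0,0,0],[0,0,0.4,0,0,0,0],[0,0,0.52,0,0,0,0],[0,0,0.565,0,0,0,0],[0,0,0.565,0,0,0,0],[0,0,0.565,0,0,0,0.2],[0,0,0.565,0,0,0,0.4],[0,0,0.565,0,0,0,0.6],[0,0,0.565,0,0,0,0.6],[0,0,0.565,0,0,0,0.6]]' 90
python3 -c "
from h import *
s=status.sense()['eef_pos']
plan((s[0],s[1],265,90),(377,-278.2,265,90))"
```

```text
time_s: 11.85
eef_pos: [657.0, -1.6, 175.6]
ee_rot: [0.001, 0.707, 0.707, 0.001]
force: [-2.4, -0.1, 8.5]
grip_width: 0.671
grip_force: 97.1
at [657.   -1.6 175.6] yaw 90.0 t 11.8
  [-0.001, 0.002, -0.894, 0.003, 0.001, -0.0] mm 89 deg 0
  [-0.922, -0.933, 0.0, 0.0, 0.0, 0.0] mm 131 deg 0
  [-0.922, -0.933, 0.0, 0.0, 0.0, 0.0] mm 131 deg 0
  [-0.922, -0.933, 0.0, 0.0, 0.0, 0.0] mm 131 deg 0
```

```bash
python3 -m crank '[[0,0,-0.05,0,0,0,0.6],[0,0,-0.2,0,0,0,0.6],[0,0,-0.45,0,0,0,0.6],[0,0,-0.7,0,0,0,0.6],[0,0,-0.84,0,0,0,0.6],[0,0,-0.894,0,0,0,0.6],[0,0,-0.894,0,0,0,0.6]]'
python3 -m crank '[[-0.08,-0.08,0,0,0,0,0.6],[-0.25,-0.25,0,0,0,0,0.6],[-0.47,-0.47,0,0,0,0,0.6],[-0.7,-0.7,0,0,0,0,0.6],[-0.922,-0.933,0,0,0,0,0.6]]' >/dev/null
python3 -m crank '[[-0.23,-0.23,0,0,0,0,0.6],[-0.46,-0.46,0,0,0,0,0.6],[-0.7,-0.7,0,0,0,0,0.6],[-0.922,-0.933,0,0,0,0,0.6]]' >/dev/null
python3 -m crank '[[-0.23,-0.23,0,0,0,0,0.6],[-0.46,-0.46,0,0,0,0,0.6],[-0.68,-0.68,0,0,0,0,0.6],[-0.84,-0.84,0,0,0,0,0.6],[-0.922,-0.933,0,0,0,0,0.6],[-0.922,-0.933,0,0,0,0,0.6],[-0.922,-0.933,0,0,0,0,0.6]]' 
python3 -c "
from h import *
plan((377.8,-276.8,186.5,90))"
```

```text
time_s: 12.55
eef_pos: [656.5, -1.5, 263.2]
ee_rot: [0.0, 0.707, 0.707, 0.0]
force: [-1.0, -0.3, -7.2]
grip_width: 0.675
grip_force: 98.1
time_s: 14.15
eef_pos: [376.8, -277.6, 262.7]
ee_rot: [-0.0, 0.707, 0.707, 0.0]
force: [0.2, 1.1, -6.2]
grip_width: 0.668
grip_force: 98.2
at [ 376.8 -277.6  262.7] yaw 90.0 t 14.2
  [0.008, 0.011, 0.762, -0.0, -0.001, -0.001] mm 76 deg 0
```

```bash
python3 -m crank '[[0,0,0.06,0,0,0,0.6],[0,0.01,0.2,0,0,0,0.6],[0.01,0.01,0.4,0,0,0,0.6],[0.01,0.01,0.58,0,0,0,0.6],[0.01,0.01,0.7,0,0,0,0.6],[0.01,0.01,0.76,0,0,0,0.6],[0.01,0.01,0.77,0,0,0,0.6],[0.01,0.01,0.77,0,0,0,0.6]]'
python3 -m crank '[[0,0,0.005,0,0,0,0.6],[0,0,0.01,0,0,0,0.6],[0,0,0.01,0,0,0,0.6]]'
python3 -m crank '[[0,0,0.005,0,0,0,0.6],[0,0,0.01,0,0,0,0.6],[0,0,0.01,0,0,0,0.6]]'
```

```text
time_s: 14.95
eef_pos: [377.8, -277.1, 186.4]
ee_rot: [0.0, 0.707, 0.707, -0.0]
force: [0.0, 0.0, -6.1]
grip_width: 0.673
grip_force: 98.1
time_s: 15.25
eef_pos: [377.6, -277.1, 185.4]
ee_rot: [0.0, 0.707, 0.707, -0.0]
force: [-0.0, -0.0, -5.9]
grip_width: 0.678
grip_force: 98.1
time_s: 15.55
eef_pos: [377.5, -277.0, 184.0]
ee_rot: [-0.0, 0.707, 0.707, 0.0]
force: [0.1, 0.1, -7.2]
grip_width: 0.673
grip_force: 98.1
```

```bash
python3 -m crank '[[0,0,0.005,0,0,0,0.6],[0,0,0.007,0,0,0,0.6],[0,0,0.007,0,0,0,0.6]]'
python3 -m crank '[[0,0,0.004,0,0,0,0.6],[0,0,0.006,0,0,0,0.6]]'
```

```text
time_s: 15.85
eef_pos: [377.6, -277.0, 183.6]
ee_rot: [0.0, 0.707, 0.707, -0.0]
force: [-2.1, 1.6, -1.9]
grip_width: 0.669
grip_force: 98.9
time_s: 16.05
eef_pos: [377.6, -277.0, 183.5]
ee_rot: [0.0, 0.707, 0.707, -0.0]
force: [-4.5, 4.7, 11.2]
grip_width: 0.676
grip_force: 100.1
```

Contact. Releasing and checking.

```bash
python3 -m crank '[[0,0,-0.005,0,0,0,0.3],[0,0,-0.005,0,0,0,0.15],[0,0,-0.005,0,0,0,0],[0,0,-0.005,0,0,0,0],[0,0,-0.005,0,0,0,0],[0,0,-0.1,0,0,0,0],[0,0,-0.3,0,0,0,0],[0,0,-0.6,0,0,0,0],[0,0,-1,0,0,0,0],[0,0,-1,0,0,0,0]]'
python3 - <<'E'
from h import *
i,im,d,P=look("w6");H=P[:,:,2]
for c in comps((im.max(2)<75)&(H<14)&(d>130)&(np.hypot(P[:,:,0]-377,P[:,:,1]+278)<55),100): print("inlay",c.reshape(-1,2).mean(0).round(),rect(i,c,8))
m=(H>34)&(H<46)&(np.hypot(P[:,:,0]-377,P[:,:,1]+278)<45)
for c in comps(m,300): print(c.reshape(-1,2).mean(0).round(),rect(i,c,38))
plan((600,190,310,63))
E
```

```text
time_s: 17.05
eef_pos: [378.2, -277.6, 287.7]
ee_rot: [0.005, 0.707, 0.707, -0.0]
force: [0.2, -0.6, -0.2]
grip_width: 1.002
grip_force: 0.0
inlay [315. 213.] [ 373.3 -256.7  376.1 -264.4   69.7   41.7    4.8]
[318. 248.] [ 378.2 -277.9  378.3 -277.9   59.3   58.8   89.8]
at [ 377.8 -277.2  285.3] yaw 90.0 t 17.1
  [0.934, 0.444, -0.052, 0.001, 0.001, 0.12] mm 104 deg 5
  [0.972, 0.354, -0.052, 0.001, 0.001, 0.12] mm 104 deg 5
  [1.001, 0.261, -0.051, 0.001, 0.001, 0.12] mm 104 deg 5
  [1.021, 0.166, -0.051, 0.001, 0.001, 0.12] mm 104 deg 5
  [1.032, 0.069, -0.05, 0.001, 0.001, 0.12] mm 104 deg 5
```

```bash
python3 -m crank '[[0.3,0.14,0,0,0,0.06,0],[0.7,0.33,-0.05,0,0,0.12,0],[0.934,0.444,-0.05,0,0,0.12,0]]' >/dev/null
python3 -m crank '[[0.45,0.16,0,0,0,0.12,0],[0.85,0.31,-0.05,0,0,0.12,0],[0.972,0.354,-0.05,0,0,0.12,0]]' >/dev/null
python3 -m crank '[[0.45,0.12,0,0,0,0.12,0],[0.9,0.24,-0.05,0,0,0.12,0],[1,0.261,-0.05,0,0,0.12,0]]' >/dev/null
python3 -m crank '[[0.45,0.08,0,0,0,0.12,0],[0.9,0.15,-0.05,0,0,0.12,0],[1,0.166,-0.05,0,0,0.12,0]]' >/dev/null
python3 -m crank '[[0.45,0.03,0,0,0,0.12,0],[0.8,0.05,-0.05,0,0,0.12,0],[1,0.069,-0.05,0,0,0.12,0],[1,0.069,-0.05,0,0,0.12,0],[1,0.069,-0.05,0,0,0.12,0]]'
python3 - <<'E'
from h import *
i,im,d,P=look("w7");H=P[:,:,2];print("table",np.median(H[H<15]))
m=(H>41)&(H<50)&(np.hypot(P[:,:,0]-600,P[:,:,1]-223)<50)
for c in comps(m,100): print(c.reshape(-1,2).mean(0).round(),rect(i,c,44))
E
```

```text
time_s: 18.8
eef_pos: [597.9, 183.8, 306.8]
ee_rot: [-0.0, 0.853, 0.522, -0.001]
force: [0.4, -0.5, -0.0]
grip_width: 1.001
grip_force: 0.0
table 1.220019671623284
[296. 187.] [600.8 224.2 600.7 224.3  44.1  43.6  63.3]
```

View pics/w7.png

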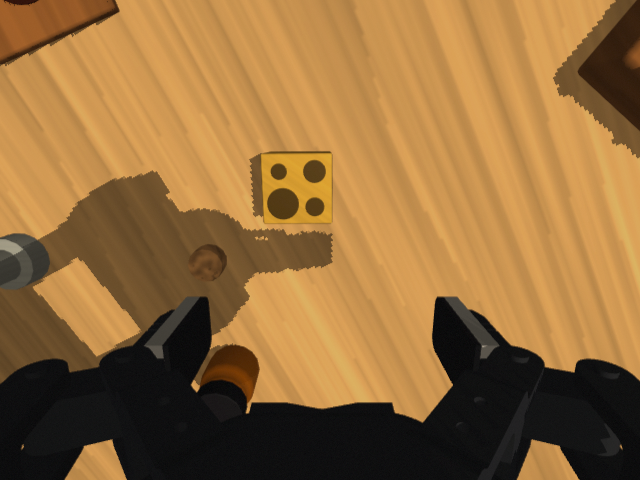

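Run:
```python
from h import *
z=np.load("pics/scene0.npz")["im"];cv2.imwrite("pics/c1.png",cv2.resize(z[275:330,395:460,::-1],None,fx=8,fy=8,interpolation=cv2.INTER_CUBIC))
i=camera_info("scene");M=i["camera_from_world"];K=np.array(i["K"])
for k in range(4):
    a=np.radians(63.3+90*k);p=np.array([600.8+22*np.cos(a),224.3+22*np.sin(a),22,1]);q=M@p;print(63.3+90*k,(K[0,0]*q[0]/-q[2]+K[0,2]-395)*8,(K[1,1]*-q[1]/-q[2]+K[1,2]-275)*8)
plan((600.8,224.3,240,63.3),(600.8,224.3,185,63.3));plan((600.8,224.3,240,153.3),(600.8,224.3,185,153.3))
```

```text
63.3 307.02568866675347 287.324154323881
153.3 283.6438190301983 176.08981095148283
243.3 160.4969615520854 187.15588083878038
333.3 182.21095563726976 298.66768082989574
at [597.9 183.5 307.1] yaw 62.9 t 18.9
  [0.378, -0.159, 0.671, -0.001, 0.001, -0.008] mm 79 deg 0
  [0.0, 0.0, 0.55, 0.0, 0.0, 0.0] mm 55 deg 0
at [597.9 183.5 307.1] yaw 62.9 t 18.9
  [0.126, -0.053, 0.224, -0.001, 0.0, -0.669] mm 26 deg 30
  [0.135, 0.017, 0.224, -0.001, 0.0, -0.669] mm 26 deg 30
  [0.109, 0.083, 0.224, -0.001, 0.0, -0.669] mm 26 deg 30
  [0.0, 0.0, 0.55, 0.0, 0.0, 0.0] mm 55 deg 0
```

View pics/c1.png

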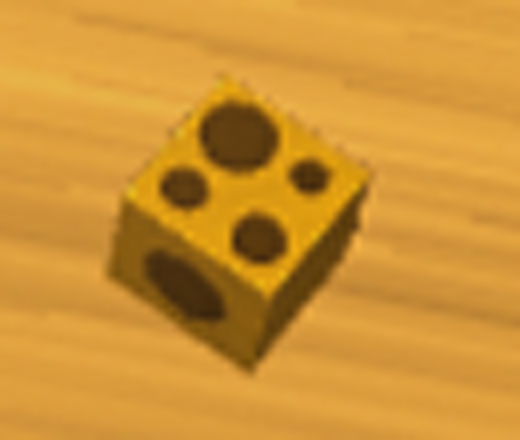

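The dark dimple at (185,290) in the crop is on the face pointing to 333°. I'll grip the plain faces instead, with the tool at yaw 153.3°.

```bash
python3 -m crank '[[0.06,-0.02,0.1,0,0,-0.19,0],[0.12,-0.05,0.2,0,0,-0.38,0],[0.126,-0.053,0.224,0,0,-0.57,0],[0.126,-0.053,0.224,0,0,-0.669,0]]' >/dev/null
python3 -m crank '[[0.06,0.01,0.1,0,0,-0.19,0],[0.13,0.02,0.2,0,0,-0.38,0],[0.135,0.017,0.224,0,0,-0.57,0],[0.135,0.017,0.224,0,0,-0.669,0]]' >/dev/null
python3 -m crank '[[0.05,0.04,0.1,0,0,-0.19,0],[0.1,0.08,0.2,0,0,-0.38,0],[0.109,0.083,0.224,0,0,-0.57,0],[0.109,0.083,0.224,0,0,-0.669,0],[0.109,0.083,0.224,0,0,-0.669,0],[0.109,0.083,0.224,0,0,-0.669,0]]' >/dev/null
python3 -c "
from h import *
plan((600.8,224.3,180,153.3))"
```

```text
at [601.  224.7 240.7] yaw 153.1 t 20.2
  [-0.0, -0.005, 0.607, -0.0, -0.0, -0.005] mm 61 deg 0
```

```bash
python3 -m crank '[[0,0,0.25,0,0,0,0],[0,0,0.45,0,0,0,0],[0,0,0.56,0,0,0,0],[0,0,0.61,0,0,0,0],[0,0,0.61,0,0,0,0.2],[0,0,0.61,0,0,0,0.4],[0,0,0.61,0,0,0,0.6],[0,0,0.61,0,0,0,0.7],[0,0,0.61,0,0,0,0.7],[0,0,0.61,0,0,0,0.7]]' 90
python3 -c "
from h import *
s=status.sense()['eef_pos']
plan((s[0],s[1],275,153.2),(612,-222,275,146.5))"
```

```text
time_s: 21.25
eef_pos: [601.3, 225.6, 180.9]
ee_rot: [0.001, 0.231, 0.973, 0.0]
force: [-1.2, -2.0, 5.6]
grip_width: 0.507
grip_force: 93.6
at [601.3 225.6 180.9] yaw 153.3 t 21.2
  [-0.002, 0.001, -0.941, 0.001, 0.002, 0.002] mm 94 deg 0
  [-0.529, -0.987, 0.0, 0.0, 0.0, 0.037] mm 112 deg 2
  [-0.557, -0.971, 0.0, 0.0, 0.0, 0.037] mm 112 deg 2
  [-0.585, -0.954, 0.0, 0.0, 0.0, 0.037] mm 112 deg 2
  [-0.613, -0.937, 0.0, 0.0, 0.0, 0.037] mm 112 deg 2
```

```bash
python3 -m crank '[[0,0,-0.05,0,0,0,0.7],[0,0,-0.2,0,0,0,0.7],[0,0,-0.45,0,0,0,0.7],[0,0,-0.7,0,0,0,0.7],[0,0,-0.88,0,0,0,0.7],[0,0,-0.941,0,0,0,0.7],[0,0,-0.941,0,0,0,0.7]]'
python3 -m crank '[[-0.05,-0.09,0,0,0,0.01,0.7],[-0.15,-0.28,0,0,0,0.02,0.7],[-0.27,-0.5,0,0,0,0.037,0.7],[-0.4,-0.75,0,0,0,0.037,0.7],[-0.529,-0.987,0,0,0,0.037,0.7]]' >/dev/null
python3 -m crank '[[-0.14,-0.24,0,0,0,0.01,0.7],[-0.28,-0.48,0,0,0,0.02,0.7],[-0.42,-0.73,0,0,0,0.037,0.7],[-0.557,-0.971,0,0,0,0.037,0.7]]' >/dev/null
python3 -m crank '[[-0.14,-0.24,0,0,0,0.01,0.7],[-0.28,-0.48,0,0,0,0.02,0.7],[-0.43,-0.72,0,0,0,0.037,0.7],[-0.585,-0.954,0,0,0,0.037,0.7]]' >/dev/null
python3 -m crank '[[-0.16,-0.25,0,0,0,0.01,0.7],[-0.32,-0.49,0,0,0,0.02,0.7],[-0.47,-0.72,0,0,0,0.037,0.7],[-0.57,-0.87,0,0,0,0.037,0.7],[-0.613,-0.937,0,0,0,0.037,0.7],[-0.613,-0.937,0,0,0,0.037,0.7],[-0.613,-0.937,0,0,0,0.037,0.7]]' 
python3 -c "
from h import *
plan((611.3,-221.3,191.5,146.6))"
```

```text
time_s: 21.95
eef_pos: [600.9, 225.8, 274.5]
ee_rot: [0.001, 0.231, 0.973, 0.0]
force: [0.3, -0.0, -7.0]
grip_width: 0.502
grip_force: 92.6
time_s: 23.95
eef_pos: [612.5, -221.0, 273.4]
ee_rot: [-0.0, 0.287, 0.958, 0.0]
force: [0.3, 0.4, -6.3]
grip_width: 0.5
grip_force: 92.8
at [ 612.5 -221.   273.4] yaw 146.7 t 23.9
  [0.008, -0.01, 0.819, 0.0, -0.001, 0.002] mm 82 deg 0
```

Contact is expected at 188.9.

```bash
python3 -m crank '[[0,0,0.06,0,0,0,0.7],[0,-0.01,0.2,0,0,0,0.7],[0.01,-0.01,0.4,0,0,0,0.7],[0.01,-0.01,0.6,0,0,0,0.7],[0.01,-0.01,0.74,0,0,0,0.7],[0.01,-0.01,0.81,0,0,0,0.7],[0.01,-0.01,0.825,0,0,0,0.7],[0.01,-0.01,0.825,0,0,0,0.7]]'
python3 -m crank '[[0,0,0.005,0,0,0,0.7],[0,0,0.01,0,0,0,0.7],[0,0,0.01,0,0,0,0.7]]'
python3 -m crank '[[0,0,0.005,0,0,0,0.7],[0,0,0.007,0,0,0,0.7],[0,0,0.007,0,0,0,0.7]]'
```

```text
time_s: 24.75
eef_pos: [611.3, -222.2, 191.6]
ee_rot: [0.0, 0.287, 0.958, -0.0]
force: [0.8, 0.6, -6.1]
grip_width: 0.502
grip_force: 92.7
time_s: 25.05
eef_pos: [611.1, -222.2, 190.6]
ee_rot: [0.0, 0.287, 0.958, -0.0]
force: [1.0, 0.2, -6.2]
grip_width: 0.5
grip_force: 92.7
time_s: 25.35
eef_pos: [611.1, -222.2, 189.5]
ee_rot: [-0.0, 0.287, 0.958, 0.0]
force: [0.6, -0.1, -7.1]
grip_width: 0.503
grip_force: 92.7
```

```bash
python3 -m crank '[[0,0,0.005,0,0,0,0.7],[0,0,0.009,0,0,0,0.7],[0,0,0.009,0,0,0,0.7]]'
python3 -m crank '[[0,0,0.003,0,0,0,0.7],[0,0,0.003,0,0,0,0.7]]'
```

```text
time_s: 25.65
eef_pos: [611.1, -222.2, 189.0]
ee_rot: [0.0, 0.287, 0.958, -0.0]
force: [-2.3, 0.4, -1.6]
grip_width: 0.502
grip_force: 93.4
time_s: 25.85
eef_pos: [611.1, -222.2, 188.9]
ee_rot: [0.0, 0.287, 0.958, -0.0]
force: [-4.4, 2.6, 3.8]
grip_width: 0.501
grip_force: 93.5
```

```bash
python3 -m crank '[[0,0,0,0,0,0,0.4],[0,0,0,0,0,0,0.2],[0,0,-0.005,0,0,0,0],[0,0,-0.005,0,0,0,0],[0,0,-0.005,0,0,0,0],[0,0,-0.1,0,0,0,0],[0,0,-0.3,0,0,0,0],[0,0,-0.6,0,0,0,0],[0,0,-1,0,0,0,0],[0,0,-1,0,0,0,0]]'
python3 - <<'E'
from h import *
i,im,d,P=look("w8");H=P[:,:,2]
for c in comps((im.max(2)<75)&(H<14)&(d>130)&(np.hypot(P[:,:,0]-611,P[:,:,1]+222)<55),60): print("inlay",c.reshape(-1,2).mean(0).round(),rect(i,c,8))
m=(H>47)&(H<60)&(np.hypot(P[:,:,0]-611,P[:,:,1]+222)<45)
for c in comps(m,300): print(c.reshape(-1,2).mean(0).round(),rect(i,c,52))
plan((382,215,320,90))
E
```

```text
time_s: 26.85
eef_pos: [611.8, -222.5, 295.0]
ee_rot: [0.005, 0.287, 0.958, -0.001]
force: [-0.4, 0.1, -0.1]
grip_width: 1.001
grip_force: 0.0
inlay [305. 213.] [ 589.9 -213.7  610.6 -222.9   53.6   52.7  -33.4]
[321. 246.] [ 611.1 -221.1  611.1 -221.1   44.3   44.   -33.4]
at [ 611.4 -222.3  291.9] yaw 146.6 t 26.9
  [0.864, 0.478, -0.061, 0.001, 0.001, 0.252] mm 99 deg 11
  [0.941, 0.299, -0.061, 0.001, 0.001, 0.252] mm 99 deg 11
  [0.981, 0.108, -0.06, 0.001, 0.001, 0.252] mm 99 deg 11
  [0.984, -0.086, -0.059, 0.001, 0.001, 0.252] mm 99 deg 11
  [0.948, -0.278, -0.058, 0.001, 0.001, 0.252] mm 99 deg 11
```

View pics/w8.png

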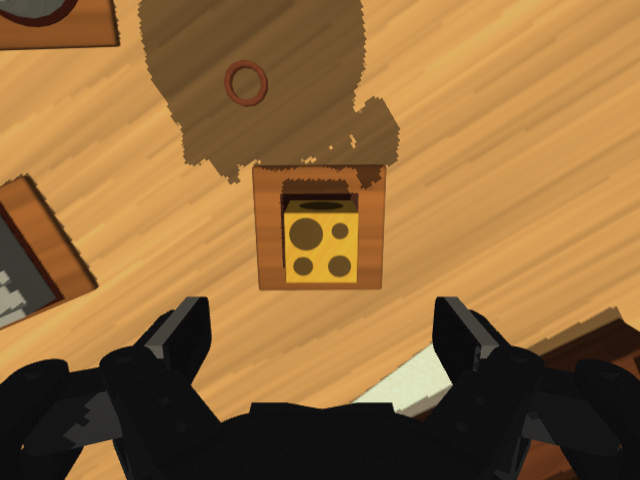

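The block sits squarely on its pad at (321,246), with the inlay rim visible around it. The stake is last.

```bash
python3 -m crank '[[0.3,0.16,0,0,0,0.12,0],[0.7,0.38,-0.06,0,0,0.252,0],[0.864,0.478,-0.06,0,0,0.252,0]]' >/dev/null
python3 -m crank '[[0.45,0.14,0,0,0,0.12,0],[0.85,0.28,-0.06,0,0,0.252,0],[0.941,0.299,-0.06,0,0,0.252,0]]' >/dev/null
python3 -m crank '[[0.45,0.05,0,0,0,0.12,0],[0.9,0.1,-0.06,0,0,0.252,0],[0.981,0.108,-0.06,0,0,0.252,0]]' >/dev/null
python3 -m crank '[[0.45,-0.04,0,0,0,0.12,0],[0.9,-0.08,-0.06,0,0,0.252,0],[0.984,-0.086,-0.06,0,0,0.252,0]]' >/dev/null
python3 -m crank '[[0.45,-0.13,0,0,0,0.12,0],[0.85,-0.25,-0.06,0,0,0.252,0],[0.948,-0.278,-0.06,0,0,0.252,0],[0.948,-0.278,-0.06,0,0,0.252,0],[0.948,-0.278,-0.06,0,0,0.252,0]]'
python3 - <<'E'
from h import *
i,im,d,P=look("w9");H=P[:,:,2];print("table",np.median(H[H<15]))
R=np.hypot(P[:,:,0]-381,P[:,:,1]-269)
for lo,hi,z in((62,85,66),(72,85,74.5),(14,22,18)):
    for c in comps((H>lo)&(H<hi)&(R<50),60): print(lo,c.reshape(-1,2).mean(0).round(),rect(i,c,z))
for c in comps((im.max(2)<75)&(H<14)&(d>150),400): print("inlay",c.reshape(-1,2).mean(0).round(),rect(i,c,8))
for c in comps((H>55)&(H<70)&(np.hypot(P[:,:,0]-480,P[:,:,1]-113)<60),60): print("jar",c.reshape(-1,2).mean(0).round(),rect(i,c,62))
E
```

```text
time_s: 28.6
eef_pos: [382.9, 214.3, 318.0]
ee_rot: [0.0, 0.707, 0.707, -0.0]
force: [0.4, 0.3, 0.2]
grip_width: 0.998
grip_force: 0.0
table 1.186429652625005
62 [318. 158.] [381.3 270.4 381.4 270.5  30.9  30.5  88.8]
72 [318. 159.] [381.3 270.4 381.2 270.5  25.3  24.3 -89.3]
14 [320. 142.] [384.2 283.6 382.3 277.7  39.2  24.4  -7.4]
jar [439. 381.] [466.2 116.4 465.8 116.3  29.4  15.7 -62.4]
```

View pics/w9.png

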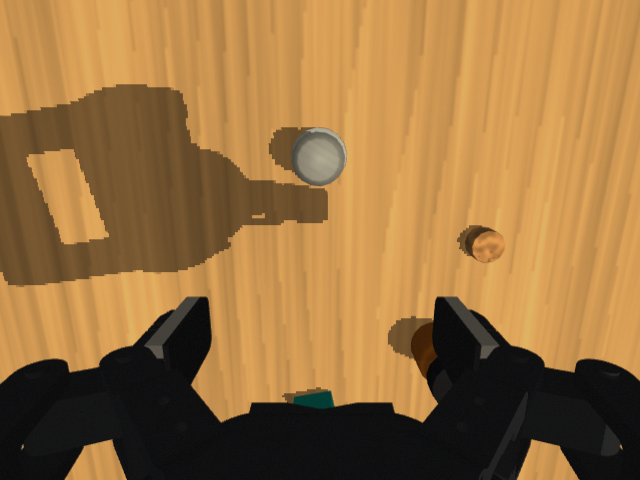

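The stake's head is at (318,158), about 31 mm across, giving a centre of (381.5, 270.3). The foot edge agrees.

```bash
python3 -c "
from h import *
plan((381.5,270.3,270,90),(381.5,270.3,195,90))"
```

```text
at [382.9 214.1 318. ] yaw 89.9 t 28.6
  [0.562, -0.015, 0.48, -0.0, 0.0, -0.002] mm 74 deg 0
  [0.0, 0.0, 0.75, 0.0, 0.0, 0.0] mm 75 deg 0
```

```bash
python3 -m crank '[[0.25,-0.01,0.2,0,0,0,0],[0.5,-0.015,0.4,0,0,0,0],[0.562,-0.015,0.48,0,0,0,0],[0.562,-0.015,0.48,0,0,0,0]]' 
python3 -m crank '[[0,0,0.2,0,0,0,0],[0,0,0.42,0,0,0,0],[0,0,0.6,0,0,0,0],[0,0,0.7,0,0,0,0],[0,0,0.75,0,0,0,0],[0,0,0.75,0,0,0,0.2],[0,0,0.75,0,0,0,0.4],[0,0,0.75,0,0,0,0.6],[0,0,0.75,0,0,0,0.7]]' 60
python3 -m crank '[[0,0,0,0,0,0,0.8],[0,0,0,0,0,0,0.9],[0,0,0,0,0,0,0.9],[0,0,0,0,0,0,0.9]]' 70
python3 -c "
from h import *
s=status.sense()['eef_pos']
plan((s[0],s[1],300,90),(490,360,300,90))"
```

```text
time_s: 29.05
eef_pos: [381.0, 270.9, 269.3]
ee_rot: [-0.0, 0.707, 0.707, -0.001]
force: [0.2, -0.2, -0.2]
grip_width: 0.995
grip_force: 0.0
time_s: 29.95
eef_pos: [380.7, 271.4, 195.8]
ee_rot: [0.0, 0.707, 0.707, 0.0]
force: [0.1, -0.5, -2.9]
grip_width: 0.33
grip_force: 4.9
time_s: 30.35
eef_pos: [380.5, 271.4, 195.3]
ee_rot: [-0.0, 0.708, 0.707, -0.0]
force: [-0.8, 1.2, -0.1]
grip_width: 0.301
grip_force: 67.3
at [380.5 271.4 195.3] yaw 89.9 t 30.4
  [-0.0, -0.0, -0.523, -0.0, 0.0, -0.001] mm 52 deg 0
  [-0.0, -0.0, -0.523, -0.0, 0.0, -0.001] mm 52 deg 0
  [0.443, 0.547, 0.0, 0.0, 0.0, 0.0] mm 70 deg 0
  [0.443, 0.547, 0.0, 0.0, 0.0, 0.0] mm 70 deg 0
```

```bash
python3 -m crank '[[0,0,-0.05,0,0,0,0.9],[0,0,-0.2,0,0,0,0.9],[0,0,-0.45,0,0,0,0.9],[0,0,-0.7,0,0,0,0.9],[0,0,-0.85,0,0,0,0.9],[0,0,-0.9,0,0,0,0.9],[0,0,-0.9,0,0,0,0.9]]' 
python3 -m crank '[[0.05,0.06,0,0,0,0,0.9],[0.17,0.2,0,0,0,0,0.9],[0.34,0.41,0,0,0,0,0.9],[0.5,0.62,0,0,0,0,0.9],[0.67,0.82,0,0,0,0,0.9],[0.83,0.95,0,0,0,0,0.9],[0.88,1,0,0,0,0,0.9],[0.88,1,0,0,0,0,0.9]]'
python3 - <<'E'
from h import *
i,im,d,P=look("w10");H=P[:,:,2];print("table",np.median(H[H<15]))
for c in comps((im.max(2)<75)&(H<14)&(d>150)&(np.hypot(P[:,:,0]-505,P[:,:,1]-427)<60),200): print("inlay",c.reshape(-1,2).mean(0).round(),rect(i,c,8))
E
```

```text
time_s: 31.05
eef_pos: [380.6, 271.4, 285.5]
ee_rot: [0.0, 0.708, 0.707, 0.0]
force: [0.7, -0.4, -4.0]
grip_width: 0.306
grip_force: 68.0
time_s: 31.85
eef_pos: [480.9, 359.6, 284.0]
ee_rot: [-0.0, 0.707, 0.707, -0.001]
force: [0.7, -1.0, -2.5]
grip_width: 0.307
grip_force: 68.6
table 1.311075729082096
```

View pics/w10.png

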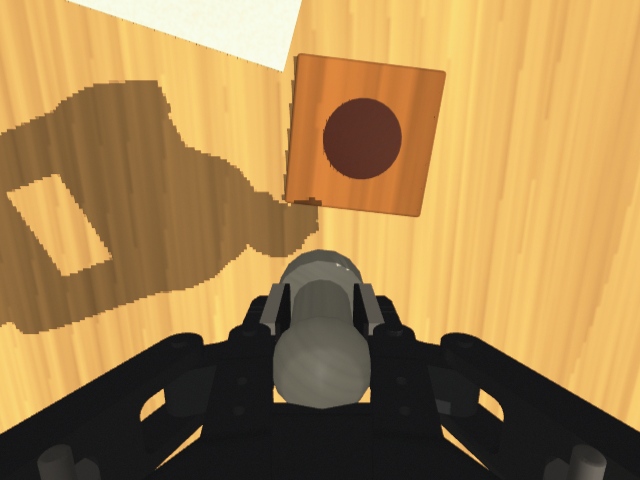

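The stake is held upright. The small round inlay is fully in view at about (362,138), but it's brighter than my threshold, so I'll raise it.

Run:
```python
from h import *
z=np.load("pics/w10.npz");i={"K":z["K"],"camera_from_world":z["M"]}
m=z["im"].max(2)<120;m[230:]=0
for c in comps(m,1500): print(c.reshape(-1,2).mean(0).round(),r:=rect(i,c,8),cv2.contourArea(c)) 
    
w=[r for c in comps(m,1500) for r in [rect(i,c,8)] if abs(r[4]-50)<4][0]
x,y=w[2]-.6,w[3]+1
plan((x,y,250,90),(x,y,207,90))
```

```text
[361. 138.] [506.8 426.6 506.8 426.7  49.4  49.3  -0. ] 4835.5
at [480.5 359.1 284.2] yaw 89.9 t 31.9
  [0.686, 0.257, 0.341, -0.002, 0.001, -0.001] mm 81 deg 0
  [0.0, 0.0, 0.43, 0.0, 0.0, 0.0] mm 43 deg 0
```

```bash
python3 -m crank '[[0.06,0.02,0.03,0,0,0,0.9],[0.2,0.08,0.1,0,0,0,0.9],[0.4,0.15,0.2,0,0,0,0.9],[0.57,0.21,0.28,0,0,0,0.9],[0.66,0.25,0.33,0,0,0,0.9],[0.686,0.257,0.341,0,0,0,0.9],[0.686,0.257,0.341,0,0,0,0.9]]'
python3 -m crank '[[0,0,0.06,0,0,0,0.9],[0,0,0.17,0,0,0,0.9],[0,0,0.3,0,0,0,0.9],[0,0,0.39,0,0,0,0.9],[0,0,0.43,0,0,0,0.9],[0,0,0.43,0,0,0,0.9],[0,0,0.43,0,0,0,0.9]]'
```

```text
time_s: 32.6
eef_pos: [506.3, 427.8, 250.9]
ee_rot: [-0.0, 0.707, 0.707, -0.0]
force: [1.1, 0.4, -3.5]
grip_width: 0.305
grip_force: 68.8
time_s: 33.3
eef_pos: [506.6, 427.9, 208.5]
ee_rot: [0.0, 0.708, 0.707, 0.0]
force: [-0.2, 0.0, -3.4]
grip_width: 0.307
grip_force: 68.8
```

```bash
python3 -m crank '[[0,0,0.01,0,0,0,0.9],[0,0,0.02,0,0,0,0.9],[0,0,0.03,0,0,0,0.9],[0,0,0.04,0,0,0,0.9],[0,0,0.04,0,0,0,0.9]]'
python3 -m crank '[[0,0,0.005,0,0,0,0.9],[0,0,0.01,0,0,0,0.9],[0,0,0.01,0,0,0,0.9]]'
python3 -m crank '[[0,0,0.003,0,0,0,0.9],[0,0,0.003,0,0,0,0.9]]'
```

```text
time_s: 33.8
eef_pos: [506.5, 427.8, 204.0]
ee_rot: [-0.0, 0.708, 0.707, -0.0]
force: [-0.3, -0.2, -3.5]
grip_width: 0.302
grip_force: 68.8
time_s: 34.1
eef_pos: [506.5, 427.9, 203.4]
ee_rot: [0.0, 0.708, 0.707, 0.0]
force: [-1.3, -0.9, -0.7]
grip_width: 0.309
grip_force: 68.6
time_s: 34.3
eef_pos: [506.5, 427.9, 203.4]
ee_rot: [0.0, 0.708, 0.707, 0.0]
force: [-1.4, -0.9, 1.9]
grip_width: 0.305
grip_force: 68.3
```

```bash
python3 -m crank '[[0,0,0,0,0,0,0.6],[0,0,0,0,0,0,0.3],[0,0,0,0,0,0,0],[0,0,0,0,0,0,0],[0,0,0,0,0,0,0],[0,0,0,0,0,0,0],[0,0,-0.1,0,0,0,0],[0,0,-0.3,0,0,0,0],[0,0,-0.6,0,0,0,0],[0,0,-0.9,0,0,0,0],[0,0,-1,0,0,0,0],[0,0,-1,0,0,0,0]]'
python3 -m crank '[[-0.1,0,-0.1,0,0,0,0],[-0.2,0,-0.3,0,0,0,0],[-0.3,-0.2,-0.5,0,0,0,0],[-0.5,-0.5,-0.5,0,0,0,0],[-0.8,-0.5,-0.5,0,0,0,0],[-0.8,-0.5,-0.5,0,0,0,0],[-0.8,-0.5,-0.5,0,0,0,0]]'
python3 - <<'E'
from h import *
i,im,d,P=look("w11");H=P[:,:,2]
R=np.hypot(P[:,:,0]-506,P[:,:,1]-427)
for c in comps((H>70)&(H<95)&(R<50),60): print("head",c.reshape(-1,2).mean(0).round(),rect(i,c,74))
for c in comps((im.max(2)<110)&(H<14)&(R<40),60): print("inlay",c.reshape(-1,2).mean(0).round(),rect(i,c,8))
t,dt=capture("top");cv2.imwrite("pics/top1.png",t[:,:,::-1])
cv2.imwrite("pics/fin.png",np.hstack([im[:300,150:550,::-1],t[130:330,100:540,::-1][:, :400].copy() if False else cv2.resize(t[130:330,100:540,::-1],(400,300))]))
E
```

```text
time_s: 35.5
eef_pos: [506.5, 427.9, 304.6]
ee_rot: [0.0, 0.708, 0.707, 0.001]
force: [-1.7, 0.9, 0.2]
grip_width: 0.999
grip_force: 0.0
time_s: 36.2
eef_pos: [456.5, 347.3, 352.5]
ee_rot: [-0.0, 0.708, 0.706, -0.001]
force: [-0.2, -0.2, -0.2]
grip_width: 0.998
grip_force: 0.0
head [400. 119.] [506.8 426.7 506.8 426.7  31.5  30.7  15.6]
inlay [369. 124.] [488.  428.7 496.9 424.7  50.7  50.   13.6]
```

View pics/fin.png

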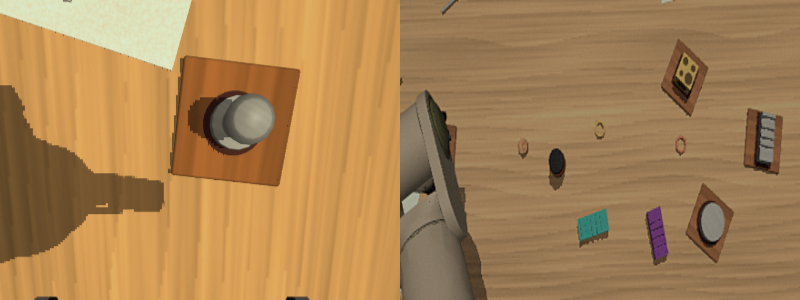

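The stake stands centred on its pad, at about (248,118) in the left half, with its head at (506.8, 426.7) over an inlay measured at the same point. The other three tools are on their pads, and the jar and look-alikes haven't moved.

```bash
python3 -c "
from rig import ticket
print(ticket.finish_job())"
```

```text
the job is handed in; nothing more can be done
None
```

All four tools stand on their matching pads, each base within its inlay by the final camera checks; the jar and look-alikes weren't touched, and the job was handed in after about 36 s of the 99 s allowed.

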